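# Turn the chopping board against the back guard

## Robot

A 7-joint arm with a two-finger parallel gripper is mounted at the origin on the work surface. World frame = base frame: x ahead of the robot, y to its left, z up, the work surface at z = 0. Lengths are in mm, angles in rad, forces in N, time in s.
With the tool pointing down it reaches from about 425 to 875 mm from the base axis. Payload 9.9 kg.
Tool frame: the origin (TCP) lies at the very end of the fingers, on their centre line; the grasp point (between the pads) lies 19 mm behind it; z points along the fingers, y is the direction in which the jaws open and shut (so a half turn about z gives the same grasp; the last joint's range is limited). The gripper opens to 85 mm and grips with 20 to 120 N. Pads are 22 mm wide; open, the fingers measure 114 mm over their backs; the gripper's body (76 mm by 85 mm) begins 54 mm behind the grasp point. The pads swing forward as they close: fully open they stand 13 mm farther back than shut.
Start: joints at [-0.084, 0.576, 0.025, 1.437, -0.015, 1.129, -0.057], TCP at [675.003, 0.006, 231.289] pointing down, gripper open.
Joint ranges: [-2.76, 2.76], [-0.34, 2.15], [-1.52, 1.57], [0.19, 2.46], [-1.09, 4.23], [0.17, 1.99], [-2.82, 2.82]. Speed limits (rad/s): [2.22, 2.22, 3.01, 3.01, 3.14, 3.14, 3.14].

## Interface

Orientations are given as a unit quaternion [w, x, y, z].
In Python, from cell import get_obs, capture, camera_info, job gives the robot as it stands. The module is installed in compiled form; this text tells all that it offers.
- The arm moves only by the tool servo_tool, never from a script. Its argument "increments" is a list of rows, each an object with "delta_pos": the shift along the tool's x, y, z in mm, a list of three; "twist": the turn, a rotation vector about the tool's x, y, z in rad, a list of three. A call has 1 to 8 rows; each row is the pose to reach, as a shift and turn from the pose commanded when the call began, along the tool's axes at that moment; what a row does not reach only later rows make up. A row lasts 1/10 s, in which the tool goes at most 50 mm and 8.59 degrees, less where a joint would pass 70% of its speed; a pose out of reach is approached as far as the arm can. A call with a gripper value outside its range is refused whole. "hand" is the closure, from 0 (fully open) to 1 (shut), set as the call begins (left out, the last holds). The fingers move at their own pace and stop on an object; "newtons" is the grip in N (left out, the last holds). Time passes only in rows, so rows that repeat a pose let the fingers close. It gives the time, the measured TCP pose, the force and the opening at its end, in the units of the state.
- get_obs(): the state, without advancing time (a new reading comes with each control period).
- capture(name): name is "scene" or "side" or "wrist"; returns the picture (480x640x3 uint8, red, green, blue); there is no depth.
- camera_info(name): a dict with "intrinsics" (3x3 intrinsics, pixels), "rvec" (rotation vector, rad) and "tvec" (3), from world to camera coordinates, as OpenCV has them; the wrist camera has in their place "mount" (4x4, takes a point from camera to tool coordinates, whose origin is the TCP and whose axes are the flange's). Camera axes: x right, y down, z forward; pixel columns grow to the right and rows downward; lengths in mm; the calibration is good to about 2 mm. A picture is of the moment at which its call begins: read the wrist's pose just before it. camera_info takes no time and is no camera call.
- job.hand_in(): hands the job in, once; it reports no verdict.
The state is a dict: "time": time; "joints": joint angles; "qd": joint speeds; "joint_efforts": joint torques, N m; "ee_pos": TCP position; "eef_rot": TCP orientation; "contact_force": force on the tool from outside, world axes, zero at the start; "ft_torque": the same for the moment, N m; "grip_width": finger opening in mm.
Only numpy, scipy, OpenCV 4.12 (cv2) and the standard library are available. Lean on these libraries where they do the work, as an engineer would, in place of code of your own. Each camera call takes 0.05 s, during which the arm holds its last target.

## Task

Turn the chopping board over so that its green side is up: push it up the sloping steel guard until it leans there, then tip it over towards the robot. Leave it lying flat and wholly on the black mat, its long edge parallel to the foot of the guard and no more than a finger's width from it, without disturbing the other things on the bench.

Things in the scene. Friction and masses are not known exactly. Their poses are not given: they have to be found in the camera images.
- board: Chopping board of slippery plastic, 120 x 180 x 14 mm, about 330 g, white on one face and green on the other. Origin at its centre; x along the 120 mm side, y along the 180 mm side, z out of the white face (up at the start: the green face is underneath). It starts on the mat with a long edge facing the foot of the guard, 15 to 40 mm from it.
- guard: Fixed steel back guard, 260 mm wide: a slippery flat panel rising from its foot away from the robot at 55 degrees from the bench for 70 mm (top 60 mm above the bench). Origin on the bench at the middle of the foot; x away from the robot, y along the foot, z up. The board leaning flat on it stands at the foot, reaches 100 mm above the bench and 50 mm past the panel's top, free space behind it.
- mat: Black non-slip rubber mat, 3 mm thick, fixed on the bench in front of the guard. Same origin and axes as the guard: it reaches from the foot 180 mm towards the robot (x from -180 to 0 mm, y from -130 to 130 mm).
- shelf_over: Fixed wooden shelf with stock over the guard, same origin and axes as the guard: front edge at x = 85 mm, back at 205 mm, underside 230 mm above the bench, 380 mm wide, on two posts at x = 185 mm, y = -175 and 175 mm. An upright gripper reaching behind the leaning board's top edge would hit it: lean the tool, wrist towards the robot.
- squash: Dark green squash, 144 mm wide, 100 mm high with its stalk, to the +y side of the mat. Origin under its centre. Leave alone.
- jar: Jar with a yellow cap, 64 mm wide, 85 mm high, to the +y side of the mat. Origin under its centre. Leave alone.
- tape: Roll of tan tape lying flat, 90 mm wide, 45 mm high, to the -y side of the mat. Origin under its centre. Leave alone.
- brush: Flat brush with a wooden handle, 170 mm long, lying to the -y side of the mat. Leave alone.
- bottle: Green bottle, 66 mm wide, 190 mm high, beside the shelf's post on the +y side. Origin under its centre. Leave alone.
Mind the look-alikes: they are no part of the job. Several things have the shape of the board; the one meant has the colours described above.

How it is judged (in metres and radians):
On the way:
1. the board has been pushed up so that it leans against the guard, tilted 43 to 75 degrees from flat (angle between board's own z axis and vertical between 0.75 and 1.31 rad and contact force between board and guard above 0.1 N), for 0.2 s.
At the end, for the whole second after the job is handed in: The board lies flat (within 4 degrees) on the mat with its green side up, at rest, its long edge parallel to the foot of the guard within 7 degrees and at most about 22 mm from it, its centre within 40 mm of the guard's middle sideways (angle between board's own z axis and vertical above 3.07 rad and height (world z) of board below 0.016 m and x of board in the frame of guard between -0.082 and -0.05 m and y of board in the frame of guard between -0.04 and 0.04 m and angle between the y axis of board and the y axis of guard, either way round below 0.12 rad and linear speed of board below 0.02 m/s and angular speed of board below 0.1 rad/s); the robot touches nothing.
It fails at once if the squash is moved more than 30 mm (distance of squash from where it was at the start of the episode above 0.03 m).
It fails at once if the jar is moved more than 30 mm (distance of jar from where it was at the start of the episode above 0.03 m).
It fails at once if the tape is moved more than 30 mm (distance of tape from where it was at the start of the episode above 0.03 m).
It fails at once if the brush is moved more than 30 mm (distance of brush from where it was at the start of the episode above 0.03 m).
It fails at once if the bottle is moved more than 30 mm (distance of bottle from where it was at the start of the episode above 0.03 m).
It also fails if it takes over 48 s, if anything falls off the work surface, if the arm or the gripper's body presses on something with over 40 N, if the wrist force passes 120 N, or if a joint passes its speed limit or range.

## Working session

There is one attempt and no reset: what is moved stays moved. The work goes in short steps, Python scripts to look and compute and a tool call to move; the robot and the scene stay as the last step left them, time stands still between calls to the robot, and variables do not carry over. Pictures are saved under pics/ and viewed, and the job is handed in when it is done.

Besides the shell and the picture viewer there is one more tool, called after ">>>" by a JSON object that holds its "name" and its "arguments". servo_tool: Moves the arm, as the interface text tells. Its arguments: {"type":"object","properties":{"increments":{"type":"array"},"hand":{"type":"number"},"newtons":{"type":"number"}},"required":["increments"]}

```bash
ls; mkdir -p pics
python3 - <<'E'
from cell import *
import cv2
o=get_obs();print({k:o[k] for k in('time','joints','ee_pos','eef_rot','contact_force','grip_width')})
for n in('scene','side','wrist'):
    im=capture(n);cv2.imwrite(f'pics/{n}0.png',im[:,:,::-1]);print(n,camera_info(n))
E
```

```text
pics
{'time': 0.0, 'joints': array([-0.08378088,  0.5751813 ,  0.02496363,  1.4362944 , -0.01498208,
        1.12892293, -0.0565269 ]), 'ee_pos': array([ 6.75474599e+02, -1.60590484e-02,  2.31924507e+02]), 'eef_rot': array([4.69587786e-04, 7.07135835e-01, 7.07077390e-01, 5.05551474e-04]), 'contact_force': array([-0.27688077,  0.35362394,  0.33993401]), 'grip_width': 85.39463104330464}
scene {'intrinsics': array([[492.11333194,   0.        , 323.22244384],
       [  0.        , 492.11333194, 244.41071004],
       [  0.        ,   0.        ,   1.        ]]), 'rvec': array([ 2.39153849, -0.4286085 ,  0.18373084]), 'tvec': array([-439.51481331,  168.05714538, 1153.05702388])}
side {'intrinsics': array([[449.46489933,   0.        , 319.86909769],
       [  0.        , 449.46489933, 237.32494062],
       [  0.        ,   0.        ,   1.        ]]), 'rvec': array([ 0.92601683, -2.44552277,  1.11370111]), 'tvec': array([383.82102383, 240.55558273, 957.93449125])}
wrist {'intrinsics': array([[337.81211452,   0.        , 322.84431719],
       [  0.        , 337.81211452, 233.64837691],
       [  0.        ,   0.        ,   1.        ]]), 'mount': array([[-2.58113724e-04, -9.55602406e-01, -2.94659082e-01,
         7.57675036e+01],
       [ 9.99999886e-01, -1.28351628e-04, -4.59719651e-04,
         1.64408028e+00],
       [ 4.01489232e-04, -2.94659167e-01,  9.55602331e-01,
        -1.41829744e+02],
       [ 0.00000000e+00,  0.00000000e+00,  0.00000000e+00,
         1.00000000e+00]])}
```

View pics/scene0.png

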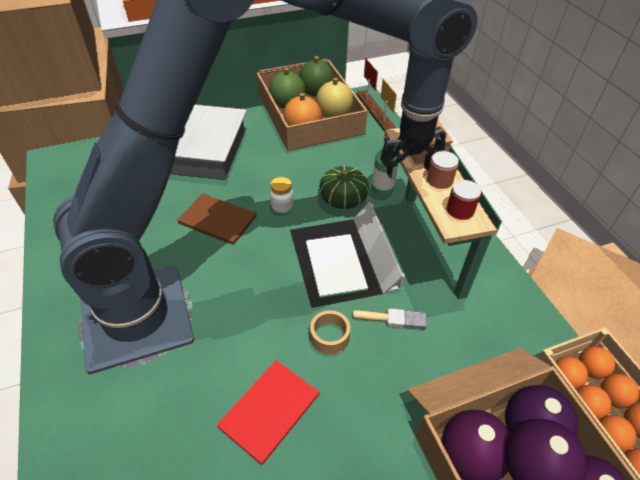

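View pics/side0.png

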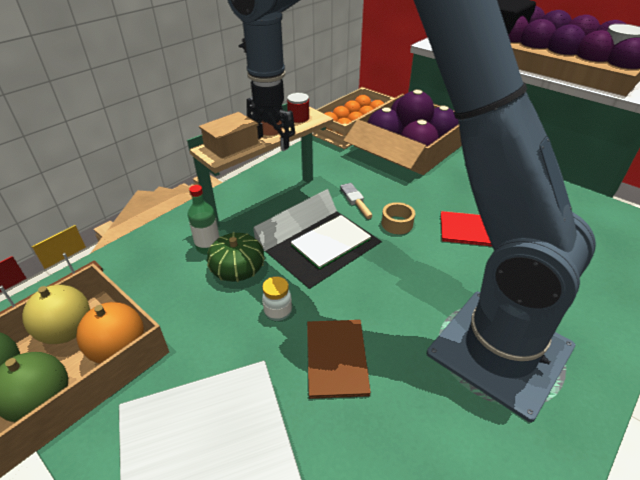

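View pics/wrist0.png

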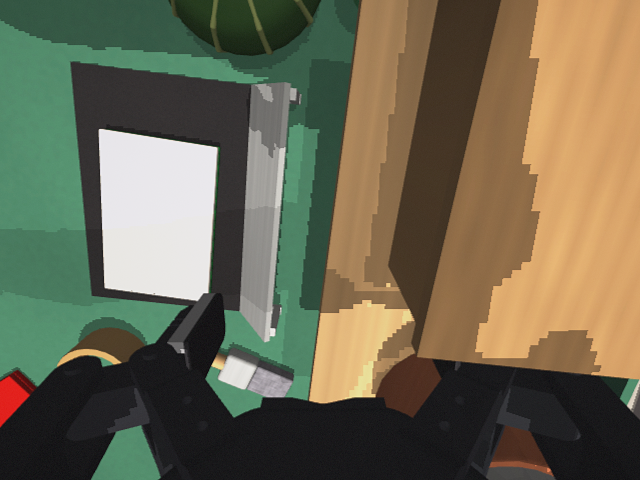

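The wrist view shows the board's white top with corners at about (98,128), (218,146), (211,302) and (103,290). The mat corners are at (72,62), (250,85) and (92,295). I'll enlarge it.

Run:
```python
import cv2
a=cv2.imread('pics/wrist0.png')[50:350,60:310];cv2.imwrite('pics/wz.png',cv2.resize(a[:150],None,fx=3.2,fy=3.2,interpolation=2)[:, :800])
cv2.imwrite('pics/wz2.png',cv2.resize(a[150:],None,fx=3.2,fy=3.2,interpolation=2)[:, :800])
a=cv2.imread('pics/scene0.png')[200:310,285:410];cv2.imwrite('pics/sz.png',cv2.resize(a,None,fx=5,fy=5,interpolation=2))
```

```text
(no output)
```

View pics/wz.png

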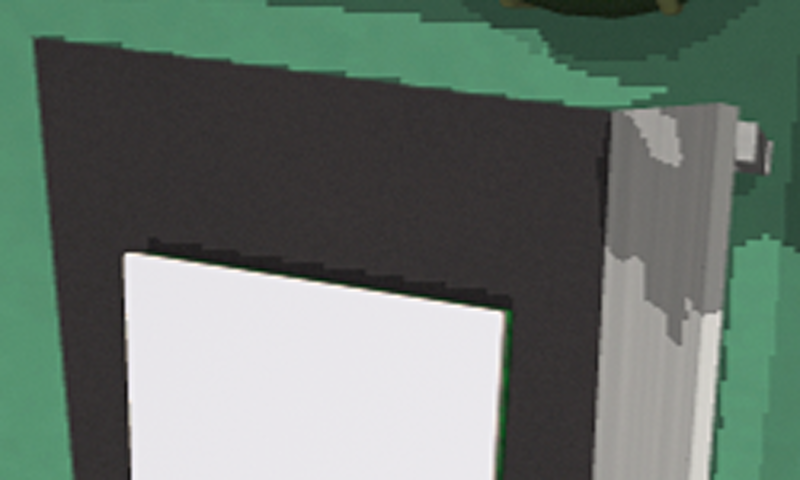

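View pics/wz2.png

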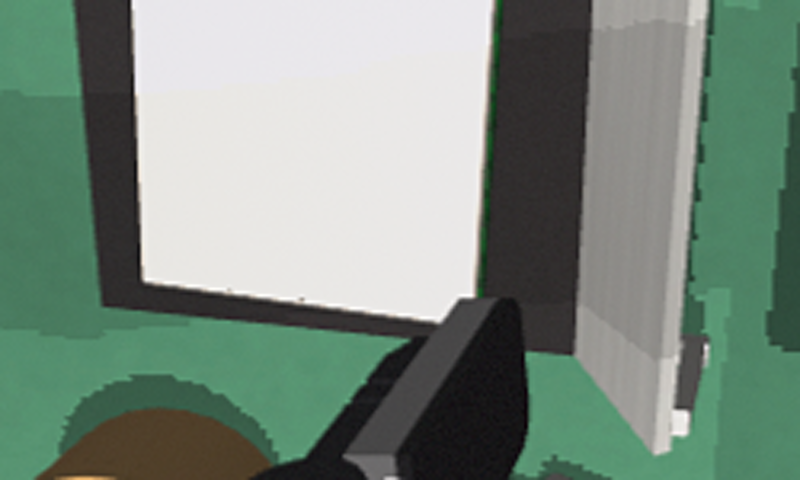

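View pics/sz.png

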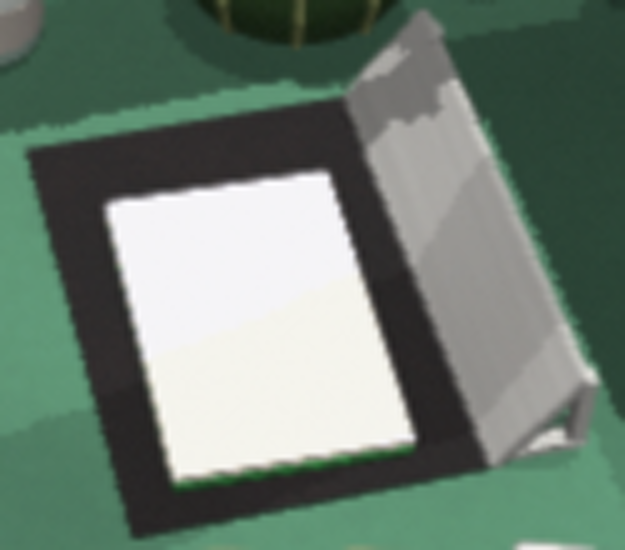

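```bash
cat > h.py <<'E'
import numpy as np, cv2
from scipy.spatial.transform import Rotation as R
from cell import get_obs,camera_info,capture,job
def rot(q): return R.from_quat([q[1],q[2],q[3],q[0]])
def cam(n,o=None):
    c=camera_info(n);K=c['intrinsics']
    if n=='wrist':
        o=o or get_obs();M=np.eye(4);M[:3,:3]=rot(o['eef_rot']).as_matrix();M[:3,3]=o['ee_pos']
        T=M@c['mount'];return K,T[:3,:3],T[:3,3]
    A=cv2.Rodrigues(c['rvec'])[0];return K,A.T,-A.T@c['tvec']
def ray(C,p):
    K,A,t=C;d=A@np.linalg.solve(K,[p[0],p[1],1]);return t,d
def onz(C,p,z):
    t,d=ray(C,p);return t+d*(z-t[2])/d[2]
def proj(C,X):
    K,A,t=C;x=K@(A.T@(np.asarray(X,float)-t));return x[:2]/x[2]
def snap(n,f):
    o=get_obs();im=capture(n);cv2.imwrite(f'pics/{f}.png',im[:,:,::-1]);return im
E
python3 - <<'E'
from h import *
np.set_printoptions(precision=1,suppress=True)
m={'wrist':([(71.6,61.9),(250,83.8),(239.7,310),(92.2,295.3)],[(98.8,129.1),(217.8,147.2),(209.4,303),(104.4,288.1)]),
'scene':([(290.6,230),(354,219.4),(383,293),(311.6,307.2)],[(306.2,240.6),(350.6,234.4),(367.6,288.2),(319.8,296.4)])}
for n,(a,b) in m.items():
    C=cam(n)
    for l,pts,z in(('mat',a,3),('board',b,17)):
        P=np.array([onz(C,p,z) for p in pts])[:,:2]
        print(n,l,P.tolist(),P.mean(0),'edges',np.linalg.norm(np.roll(P,-1,0)-P,axis=1))
        e=P[0]-P[3]+P[1]-P[2];print(' yaw of long dir from y deg',np.degrees(np.arctan2(-e[0],e[1])))
        e=P[1]-P[2];print('  right edge yaw',np.degrees(np.arctan2(-e[0],e[1])))
E
```

```text
wrist mat [[427.9961655903462, 139.93902890263467], [603.6989531489842, 119.89642763155175], [574.580834246419, -137.08649060683805], [396.7220241492425, -116.8228521228582]] [500.7   1.5] edges [176.8 258.6 179.  258.7]
 yaw of long dir from y deg -6.704523123714486
  right edge yaw -6.464476644457059
wrist board [[451.3607809150354, 76.21890921824658], [569.6810341475405, 58.47342649030456], [543.3963591649295, -119.73285599695453], [423.3379453146574, -100.28658436244092]] [496.9 -21.3] edges [119.6 180.1 121.6 178.7]
 yaw of long dir from y deg -8.704574149065248
  right edge yaw -8.390390482267998
scene mat [[426.3859869681328, 136.37145682775304], [604.6872947529358, 114.963882924367], [573.2748522126485, -140.3430382359062], [395.00939503010056, -119.58770841855994]] [499.8  -2.1] edges [179.6 257.2 179.5 257.9]
 yaw of long dir from y deg -7.001485184605412
  right edge yaw -7.014302579279478
scene board [[449.4625166727769, 73.73453984698381], [568.1388097024592, 54.46250082436143], [538.4036052346027, -123.1203573836093], [420.73816091845094, -106.09576205562394]] [494.2 -25.3] edges [120.2 180.1 118.9 182.1]
 yaw of long dir from y deg -9.289213419352139
  right edge yaw -9.505657318974695
```

```bash
cat >> h.py <<'E'
O=np.array([589.3,-10.7,0]);PSI=np.radians(-6.8)
G=R.from_euler('z',PSI)
def target(gx,gy,z,lean=0,yaw=0):
    # lean>0: wrist towards the robot. tool x=-gx, y=gy, z=down at lean 0
    B=R.from_matrix(np.array([[-1,0,0],[0,1,0],[0,0,-1.]]).T)
    T=G*R.from_euler('z',yaw,degrees=True)*R.from_euler('y',-lean,degrees=True)*B
    return G.apply([gx,gy,z])+O, T
def move(gx,gy,z,lean=0,yaw=0,o=None):
    o=o or get_obs();p,T=target(gx,gy,z,lean,yaw);Rc=rot(o['eef_rot'])
    d=Rc.inv().apply(p-o['ee_pos']);w=(Rc.inv()*T).as_rotvec()
    print('world',p.round(1),'zaxis',T.apply([0,0,1]).round(2),'dpos',d.round(1).tolist(),'twist',w.round(3).tolist())
def where():
    o=get_obs();p=G.inv().apply(o['ee_pos']-O);T=G.inv()*rot(o['eef_rot'])
    z=T.apply([0,0,1]);print('t',round(o['time'],2),'guard p',p.round(1),'lean',np.degrees(np.arctan2(z[0],-z[2])).round(1),'yaw',np.degrees(np.arctan2(*(T.apply([0,1,0])[[0,1]]*[-1,1]))).round(1),'F',G.inv().apply(o['contact_force']).round(1),'w',round(o['grip_width'],1),'q',o['joints'].round(2))
E
python3 - <<'E'
from h import *
C=cam('scene')
print('tape',onz(C,(330,332),22),'jar',onz(C,(281,195),40),'squash',onz(C,(344,188),40))
where();move(-60,-10,231,0);move(-173,-23.6,120,0)
E
```

```text
tape [ 406.99991059 -208.70990427   22.        ] jar [433.26547219 239.25934006  40.        ] squash [610.30445809 206.80250142  40.        ]
t 0.15 guard p [ 84.3  20.8 231.9] lean 0.1 yaw -83.2 F [ 0.4 -0.9  1.8] w 85.6 q [-0.08  0.58  0.02  1.44 -0.01  1.13 -0.06]
world [528.5 -13.5 231. ] zaxis [ 0.  0. -1.] dpos [-13.5, -146.9, 0.7] twist [0.001, 0.001, -1.452]
world [414.7 -13.7 120. ] zaxis [ 0.  0. -1.] dpos [-13.7, -260.9, 111.6] twist [0.001, 0.001, -1.452]
```

>>> {"name": "servo_tool", "arguments": {"increments": [{"delta_pos": [-4, -50, 0], "twist": [0, 0, -0.145]}, {"delta_pos": [-8, -100, 0], "twist": [0, 0, -0.29]}, {"delta_pos": [-13, -147, 0], "twist": [0, 0, -0.435]}, {"delta_pos": [-13, -190, 30], "twist": [0, 0, -0.58]}, {"delta_pos": [-13.7, -230, 60], "twist": [0, 0, -0.725]}, {"delta_pos": [-13.7, -261, 90], "twist": [0, 0, -0.87]}, {"delta_pos": [-13.7, -261, 111], "twist": [0, 0, -1.015]}, {"delta_pos": [-13.7, -261, 111], "twist": [0, 0, -1.16]}]}}

```text
time: 0.95
ee_pos: [410.8, -13.8, 117.9]
eef_rot: [-0.003, 0.201, 0.98, -0.001]
contact_force: [2.1, -0.1, -7.5]
grip_width: 85.6
```

Run:
```python
from h import *
where();move(-173,-23.6,60,0);move(-173,-23.6,60,10)
```

```text
t 0.95 guard p [-176.9  -24.3  117.9] lean -0.3 yaw -16.4 F [ 2.1  0.2 -7.5] w 85.6 q [ 0.13  0.37 -0.27  2.23  0.18  0.56  0.88]
world [414.7 -13.7  60. ] zaxis [ 0.  0. -1.] dpos [-3.8, 1.9, 57.9] twist [-0.002, -0.006, -0.286]
world [414.7 -13.7  60. ] zaxis [ 0.17 -0.02 -0.98] dpos [-3.8, 1.9, 57.9] twist [-0.027, -0.179, -0.285]
```

>>> {"name": "servo_tool", "arguments": {"increments": [{"delta_pos": [0, 0, 15], "twist": [0, 0, -0.145]}, {"delta_pos": [0, 0, 35], "twist": [0, 0, -0.29]}, {"delta_pos": [0, 0, 55], "twist": [0, 0, -0.29]}, {"delta_pos": [0, 0, 60], "twist": [0, 0, -0.29]}, {"delta_pos": [0, 0, 60], "twist": [0, 0, -0.29]}]}}

```text
time: 1.45
ee_pos: [413.1, -13.7, 59.6]
eef_rot: [-0.001, 0.061, 0.998, -0.0]
contact_force: [0.9, 0.2, -7.6]
grip_width: 85.3
```

Run:
```python
from h import *
where();snap('wrist','w1');snap('side','s1');move(-173,-23.6,0,0)
```

```text
t 1.45 guard p [-174.6  -23.8   59.6] lean -0.2 yaw -0.1 F [ 0.9  0.4 -7.6] w 85.3 q [ 0.12  0.49 -0.28  2.29  0.33  0.4   1.01]
world [414.7 -13.7   0. ] zaxis [ 0.  0. -1.] dpos [-0.7, 0.1, 60.6] twist [-0.0, -0.0, -0.002]
```

View pics/w1.png

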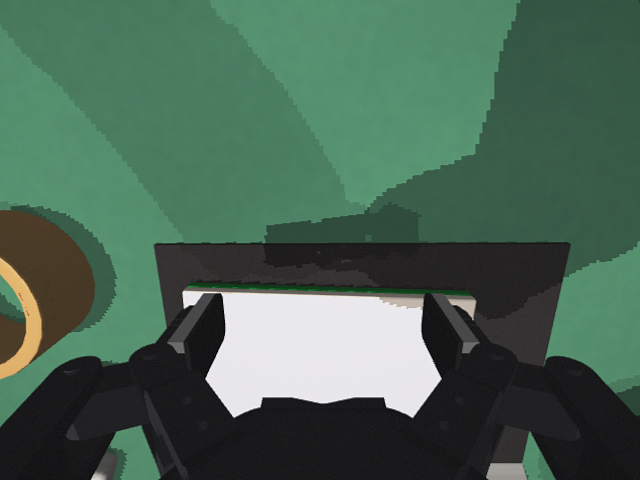

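View pics/s1.png

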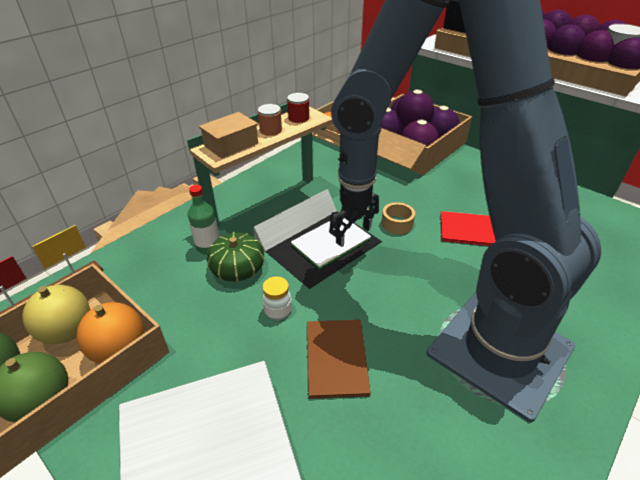

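The fingertips are at about (210,295) and (438,295). The board's near edge runs from (184,288) to (475,297), with its top edge at the white border. I'll check the gap numerically.

Run:
```python
from h import *
C=cam('wrist')
for p in [(184,293),(474,299),(330,295)]: print(G.inv().apply(onz(C,p,17)-O).round(1))
for p in [(210,293),(438,293),(184,350),(465,350)]: print('tip',G.inv().apply(onz(C,p,73)-O).round(1))
```

```text
[-152.7 -107.3   17. ]
[-148.3   69.3   17. ]
[-151.2  -18.6   17. ]
tip [-181.2  -70.7   73. ]
tip [-181.   26.   73.]
tip [-153.   -85.2   73. ]
tip [-152.7   40.8   73. ]
```

>>> {"name": "servo_tool", "arguments": {"increments": [{"delta_pos": [4, 0, 10]}, {"delta_pos": [8, 0, 20]}, {"delta_pos": [11, 0, 30]}, {"delta_pos": [11, 0, 35]}, {"delta_pos": [11, 0, 35]}]}}

```text
validation failed for argument at $.in...
```

Run:
```python
from h import *
where();im=snap('wrist','w2')
cv2.imwrite('pics/w2z.png',cv2.resize(im[220:400,120:520,::-1],None,fx=2,fy=2))
```

```text
t 1.55 guard p [-173.7  -23.7   60.6] lean -0.0 yaw -0.1 F [ 1.2  0.1 -7.6] w 85.8 q [ 0.12  0.49 -0.28  2.29  0.33  0.4   1.01]
```

View pics/w2z.png

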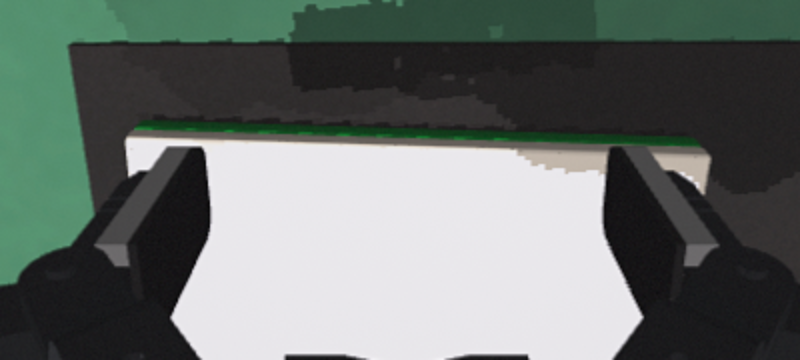

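>>> {"name": "servo_tool", "arguments": {"increments": [{"delta_pos": [3, 0, 12], "twist": [0, 0, 0]}, {"delta_pos": [3, 0, 24], "twist": [0, 0, 0]}, {"delta_pos": [3, 0, 35], "twist": [0, 0, 0]}, {"delta_pos": [3, 0, 42], "twist": [0, 0, 0]}, {"delta_pos": [3, 0, 42], "twist": [0, 0, 0]}]}}

```text
time: 2.1
ee_pos: [411.0, -13.3, 18.2]
eef_rot: [-0.0, 0.06, 0.998, -0.0]
contact_force: [1.5, -0.1, -6.6]
grip_width: 85.1
```

Run:
```python
from h import *
where();im=snap('wrist','w3')
cv2.imwrite('pics/w3z.png',cv2.resize(im[220:400,120:520,::-1],None,fx=2,fy=2))
```

```text
t 2.1 guard p [-176.7  -23.7   18.2] lean -0.0 yaw -0.1 F [ 1.4  0.1 -6.6] w 85.1 q [ 0.05  0.57 -0.19  2.33  0.4   0.27  0.95]
```

View pics/w3z.png

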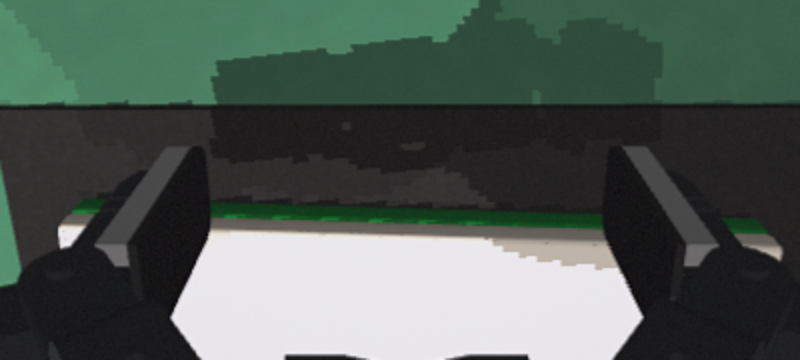

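>>> {"name": "servo_tool", "arguments": {"increments": [{"delta_pos": [0, 0, 8], "twist": [0, 0, 0]}, {"delta_pos": [0, 0, 15], "twist": [0, 0, 0]}, {"delta_pos": [0, 0, 21], "twist": [0, 0, 0]}, {"delta_pos": [0, 0, 23], "twist": [0, 0, 0]}, {"delta_pos": [0, 0, 23], "twist": [0, 0, 0]}]}}

```text
time: 2.65
ee_pos: [410.8, -13.3, -5.1]
eef_rot: [-0.0, 0.06, 0.998, -0.0]
contact_force: [1.2, 0.6, -7.2]
grip_width: 85.2
```

Run:
```python
from h import *
where();im=snap('wrist','w4')
cv2.imwrite('pics/w4z.png',cv2.resize(im[220:400,120:520,::-1],None,fx=2,fy=2))
```

```text
t 2.65 guard p [-177.   -23.7   -5.1] lean -0.1 yaw -0.1 F [ 1.1  0.8 -7.2] w 85.2 q [ 0.02  0.63 -0.14  2.35  0.45  0.19  0.9 ]
```

View pics/w4z.png

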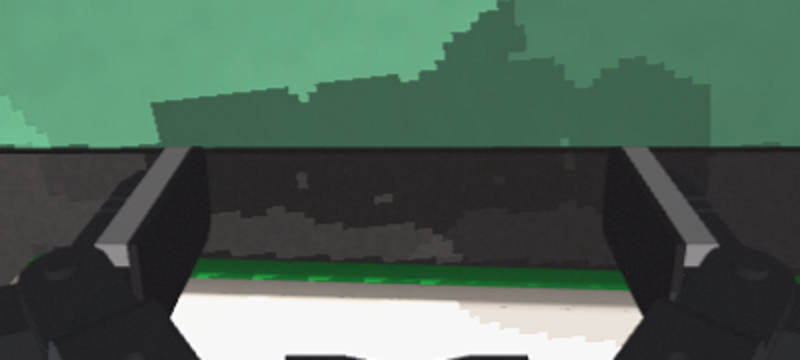

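>>> {"name": "servo_tool", "arguments": {"increments": [{"delta_pos": [-6, 0, 0], "twist": [0, 0, 0]}, {"delta_pos": [-14, 0, 0], "twist": [0, 0, 0]}, {"delta_pos": [-22, 0, 0], "twist": [0, 0, 0]}, {"delta_pos": [-30, 0, 0], "twist": [0, 0, 0]}, {"delta_pos": [-38, 0, 0], "twist": [0, 0, 0]}, {"delta_pos": [-46, 0, 0], "twist": [0, 0, 0]}, {"delta_pos": [-54, 0, 0], "twist": [0, 0, 0]}, {"delta_pos": [-60, 0, 0], "twist": [0, 0, 0]}]}}

```text
time: 3.5
ee_pos: [469.3, -20.9, -5.0]
eef_rot: [-0.002, 0.06, 0.998, -0.0]
contact_force: [-4.5, 0.8, -7.2]
grip_width: 85.4
```

Run:
```python
from h import *
where();im=snap('wrist','w5');im=snap('scene','s5')
cv2.imwrite('pics/s5z.png',cv2.resize(im[180:330,270:430,::-1],None,fx=4,fy=4))
```

```text
t 3.5 guard p [-117.9  -24.3   -5. ] lean -0.2 yaw -0.1 F [-4.5  0.2 -7.2] w 85.4 q [ 0.09  0.66 -0.22  2.19  0.43  0.33  0.96]
```

View pics/s5z.png

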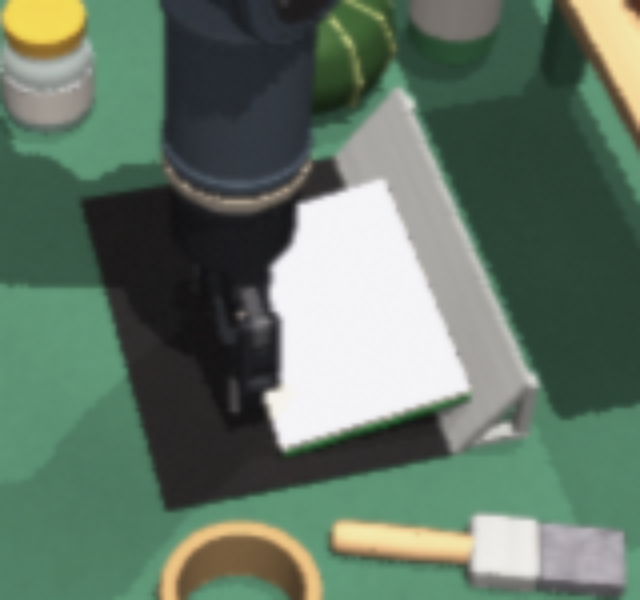

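View pics/w5.png

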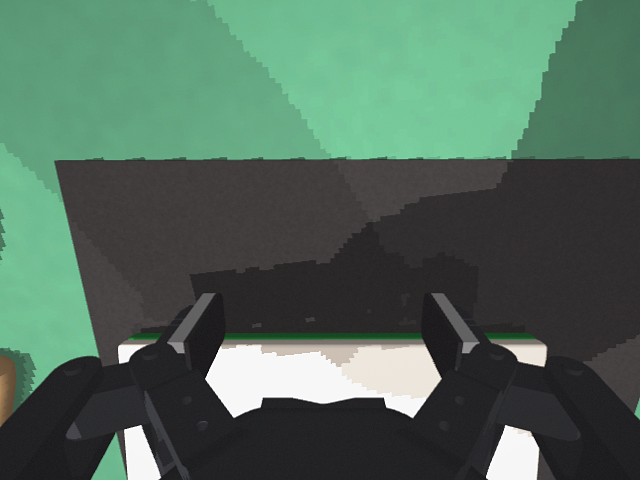

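>>> {"name": "servo_tool", "arguments": {"increments": [{"delta_pos": [-8, 0, 0], "twist": [0, 0, 0]}, {"delta_pos": [-16, 0, 0], "twist": [0, 0, 0]}, {"delta_pos": [-24, 0, 0], "twist": [0, 0, 0]}, {"delta_pos": [-32, 0, 0], "twist": [0, 0, 0]}, {"delta_pos": [-40, 0, 0], "twist": [0, 0, 0]}, {"delta_pos": [-48, 0, 0], "twist": [0, 0, 0]}, {"delta_pos": [-56, 0, 0], "twist": [0, 0, 0]}, {"delta_pos": [-62, 0, 0], "twist": [0, 0, 0]}]}}

```text
time: 4.4
ee_pos: [533.1, -28.1, -4.7]
eef_rot: [0.0, 0.06, 0.998, 0.0]
contact_force: [-1.2, -0.4, -8.3]
grip_width: 85.2
```

Run:
```python
from h import *
where();im=snap('wrist','w6');im=snap('scene','s6')
cv2.imwrite('pics/s6z.png',cv2.resize(im[180:330,270:430,::-1],None,fx=4,fy=4))
```

```text
t 4.4 guard p [-53.8 -23.9  -4.7] lean 0.0 yaw -0.1 F [-1.2 -0.5 -8.3] w 85.2 q [ 0.14  0.71 -0.27  2.03  0.4   0.45  1.02]
```

View pics/s6z.png

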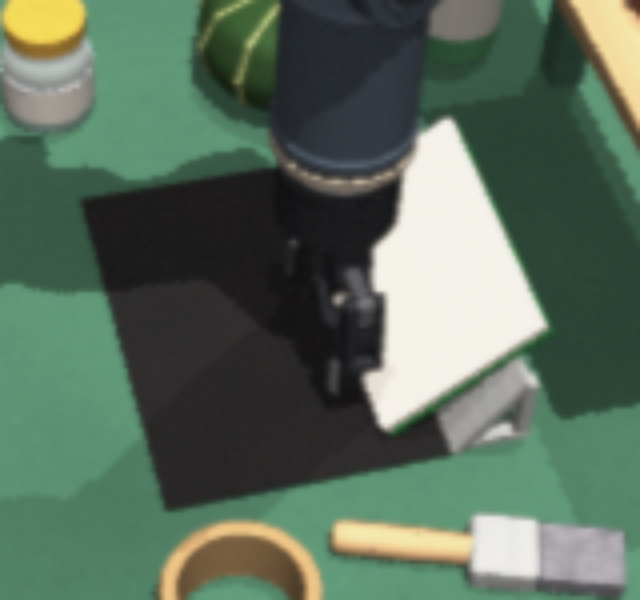

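View pics/w6.png

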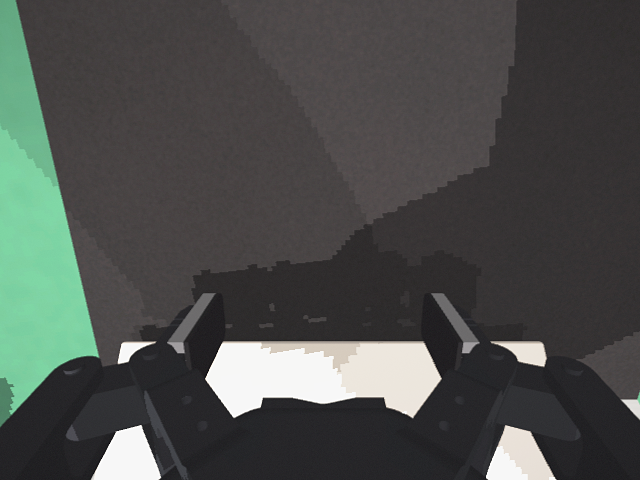

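>>> {"name": "servo_tool", "arguments": {"increments": [{"delta_pos": [-5, 0, 0], "twist": [0, -0.02, 0]}, {"delta_pos": [-10, 0, 0], "twist": [0, -0.04, 0]}, {"delta_pos": [-15, 0, 0], "twist": [0, -0.06, 0]}, {"delta_pos": [-20, 0, 0], "twist": [0, -0.08, 0]}, {"delta_pos": [-24, 0, 0], "twist": [0, -0.1, 0]}, {"delta_pos": [-28, 0, 0], "twist": [0, -0.12, 0]}, {"delta_pos": [-31, 0, 0], "twist": [0, -0.14, 0]}, {"delta_pos": [-31, 0, 0], "twist": [0, -0.14, 0]}]}}

```text
time: 5.3
ee_pos: [563.1, -31.6, -4.5]
eef_rot: [0.071, 0.06, 0.996, -0.004]
contact_force: [0.3, 0.4, -6.1]
grip_width: 85.4
```

Run:
```python
from h import *
where();im=snap('wrist','w7');im=snap('scene','s7')
cv2.imwrite('pics/s7z.png',cv2.resize(im[180:330,270:430,::-1],None,fx=4,fy=4))
```

```text
t 5.3 guard p [-23.5 -23.8  -4.5] lean 8.1 yaw -0.1 F [ 0.2  0.4 -6.1] w 85.4 q [ 0.05  0.69 -0.15  2.09  0.48  0.25  0.94]
```

View pics/s7z.png

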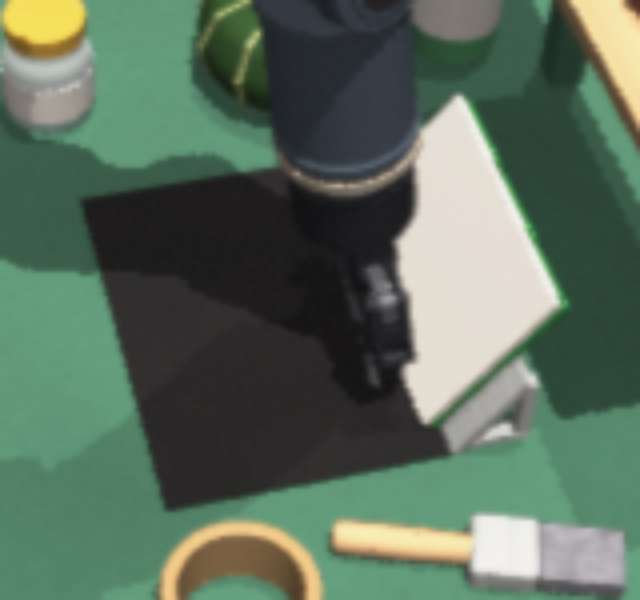

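View pics/w7.png

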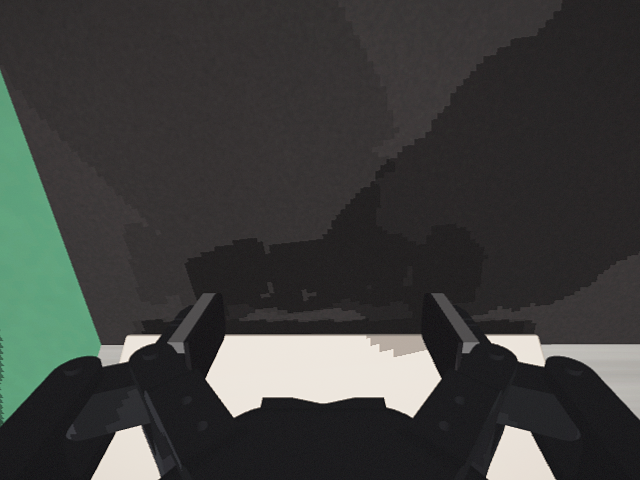

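>>> {"name": "servo_tool", "arguments": {"increments": [{"delta_pos": [-2, 0, -0.3], "twist": [0, 0, 0]}, {"delta_pos": [-4, 0, -0.6], "twist": [0, 0, 0]}, {"delta_pos": [-6, 0, -0.8], "twist": [0, 0, 0]}, {"delta_pos": [-7, 0, -1], "twist": [0, 0, 0]}, {"delta_pos": [-7, 0, -1], "twist": [0, 0, 0]}]}}

```text
time: 5.9
ee_pos: [567.0, -32.3, -3.4]
eef_rot: [0.067, 0.06, 0.996, -0.004]
contact_force: [-9.8, 2.6, -3.8]
grip_width: 85.2
```

Run:
```python
from h import *
where();im=snap('wrist','w8');im=snap('scene','s8')
cv2.imwrite('pics/s8z.png',cv2.resize(im[180:330,270:430,::-1],None,fx=4,fy=4))
```

```text
t 5.9 guard p [-19.6 -24.1  -3.4] lean 7.7 yaw -0.1 F [-10.1   1.4  -3.8] w 85.2 q [ 0.07  0.69 -0.16  2.07  0.47  0.28  0.95]
```

View pics/s8z.png

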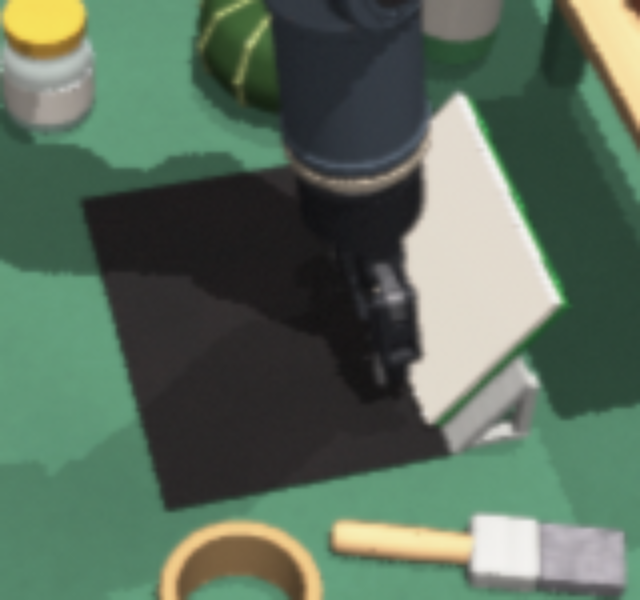

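View pics/w8.png

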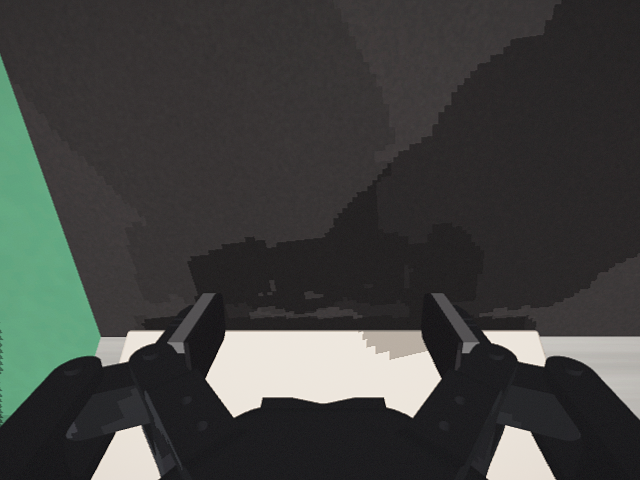

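>>> {"name": "servo_tool", "arguments": {"increments": [{"delta_pos": [8, 0, -2], "twist": [0, 0, 0]}, {"delta_pos": [30, 0, -6], "twist": [0, 0, 0]}, {"delta_pos": [50, 0, -15], "twist": [0, 0, 0]}, {"delta_pos": [60, 0, -40], "twist": [0, 0, 0]}, {"delta_pos": [60, 0, -80], "twist": [0, -0.1, 0]}, {"delta_pos": [60, 0, -120], "twist": [0, -0.2, 0]}, {"delta_pos": [60, 0, -160], "twist": [0, -0.3, 0]}, {"delta_pos": [60, 0, -190], "twist": [0, -0.38, 0]}]}}

```text
time: 6.8
ee_pos: [492.8, -29.1, 115.6]
eef_rot: [0.183, 0.061, 0.981, -0.019]
contact_force: [0.9, -0.2, -7.6]
grip_width: 85.1
```

Run:
```python
from h import *
where();im=snap('wrist','w9');im=snap('scene','s9')
cv2.imwrite('pics/s9z.png',cv2.resize(im[180:330,270:430,::-1],None,fx=4,fy=4))
move(-60,-24,190,30);move(55,-24,170,30)
```

```text
t 6.8 guard p [-93.7 -29.7 115.6] lean 21.2 yaw -0.5 F [ 0.9 -0.1 -7.6] w 85.1 q [ 0.05  0.37 -0.21  2.38  1.35  0.19  0.  ]
world [526.9 -27.4 190. ] zaxis [ 0.5  -0.06 -0.87] dpos [-58.8, 5.1, -56.8] twist [-0.018, -0.154, -0.001]
world [641.1 -41.  170. ] zaxis [ 0.5  -0.06 -0.87] dpos [-158.8, 6.4, 3.4] twist [-0.018, -0.154, -0.001]
```

View pics/s9z.png

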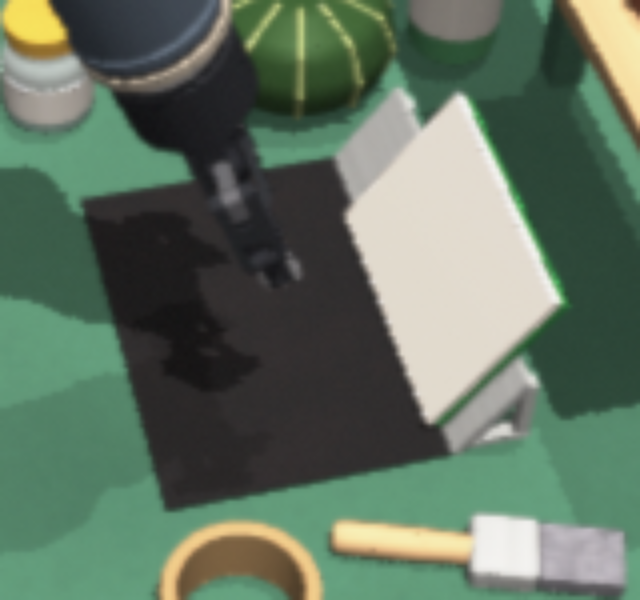

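View pics/w9.png

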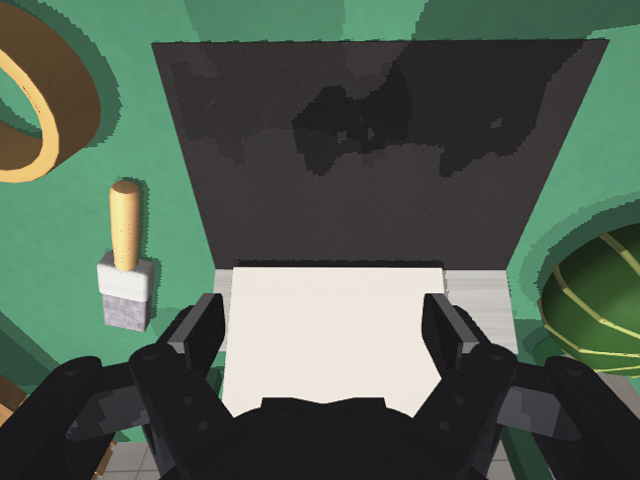

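>>> {"name": "servo_tool", "arguments": {"increments": [{"delta_pos": [-20, 2, -25], "twist": [0, -0.05, 0]}, {"delta_pos": [-45, 4, -50], "twist": [-0.01, -0.1, 0]}, {"delta_pos": [-75, 5, -50], "twist": [-0.018, -0.154, 0]}, {"delta_pos": [-105, 6, -40], "twist": [-0.018, -0.154, 0]}, {"delta_pos": [-135, 6, -20], "twist": [-0.018, -0.154, 0]}, {"delta_pos": [-155, 6, -5], "twist": [-0.018, -0.154, 0]}, {"delta_pos": [-159, 6, 0], "twist": [-0.018, -0.154, 0]}, {"delta_pos": [-159, 6, 0], "twist": [-0.018, -0.154, 0]}]}}

```text
time: 7.7
ee_pos: [640.5, -41.5, 169.4]
eef_rot: [0.255, 0.058, 0.965, -0.015]
contact_force: [0.4, 0.6, -7.7]
grip_width: 85.7
```

Run:
```python
from h import *
where();im=snap('side','d10');
cv2.imwrite('pics/d10z.png',cv2.resize(im[90:290,200:420,::-1],None,fx=3,fy=3));
move(100.5,-24,80.5,30);move(55,-24,159,30)
```

```text
t 7.7 guard p [ 54.5 -24.5 169.4] lean 29.7 yaw -0.1 F [ 0.3  0.7 -7.7] w 85.7 q [ 0.16  0.42 -0.3   2.11  1.12  0.24  0.32]
world [686.3 -46.4  80.5] zaxis [ 0.5  -0.06 -0.87] dpos [3.5, 0.5, 100.8] twist [-0.0, -0.006, -0.001]
world [641.1 -41.  159. ] zaxis [ 0.5  -0.06 -0.87] dpos [4.2, 0.5, 10.0] twist [-0.0, -0.006, -0.001]
```

View pics/d10z.png

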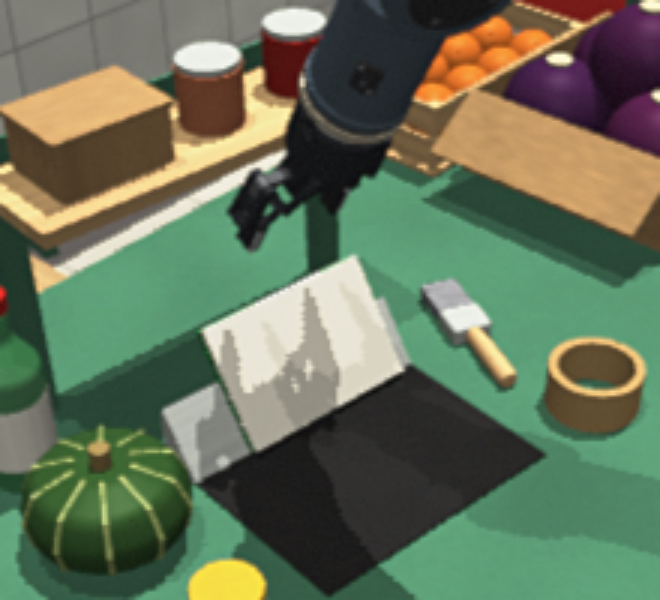

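>>> {"name": "servo_tool", "arguments": {"increments": [{"delta_pos": [-3, 0, 12], "twist": [0, 0, 0]}, {"delta_pos": [-4, 0, 27], "twist": [0, 0, 0]}, {"delta_pos": [-4, 0, 42], "twist": [0, 0, 0]}, {"delta_pos": [-4, 0, 56], "twist": [0, 0, 0]}, {"delta_pos": [-4, 0, 66], "twist": [0, 0, 0]}, {"delta_pos": [-4, 0, 70], "twist": [0, 0, 0]}, {"delta_pos": [-4, 0, 70], "twist": [0, 0, 0]}]}}

```text
time: 8.45
ee_pos: [677.4, -45.8, 111.9]
eef_rot: [0.256, 0.058, 0.965, -0.015]
contact_force: [2.0, -0.4, -7.5]
grip_width: 85.8
```

Run:
```python
from h import *
where();im=snap('side','d11');
cv2.imwrite('pics/d11z.png',cv2.resize(im[90:290,200:420,::-1],None,fx=3,fy=3));
snap('wrist','w11')
move(102,-24,79,30)
```

```text
t 8.45 guard p [ 91.7 -24.4 111.9] lean 29.7 yaw -0.0 F [ 2.  -0.2 -7.5] w 85.8 q [ 0.1   0.55 -0.21  2.08  1.56  0.2  -0.11]
world [687.7 -46.6  79. ] zaxis [ 0.5  -0.06 -0.87] dpos [8.0, 0.5, 34.1] twist [-0.001, -0.004, -0.001]
```

View pics/d11z.png

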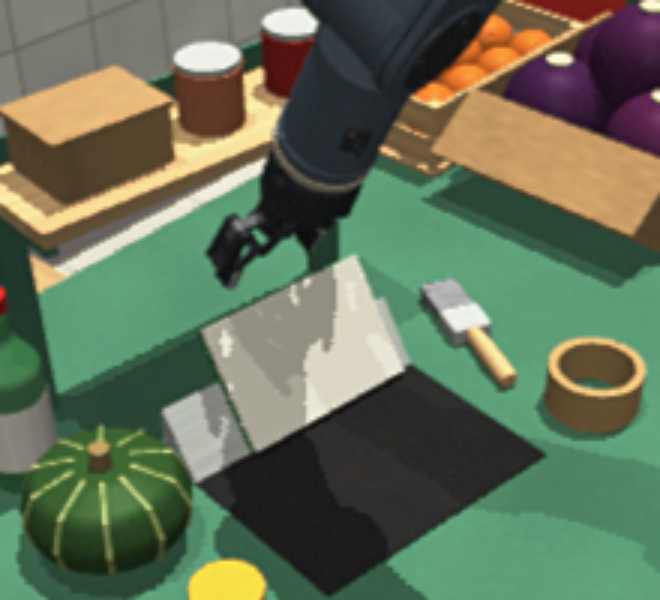

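View pics/w11.png

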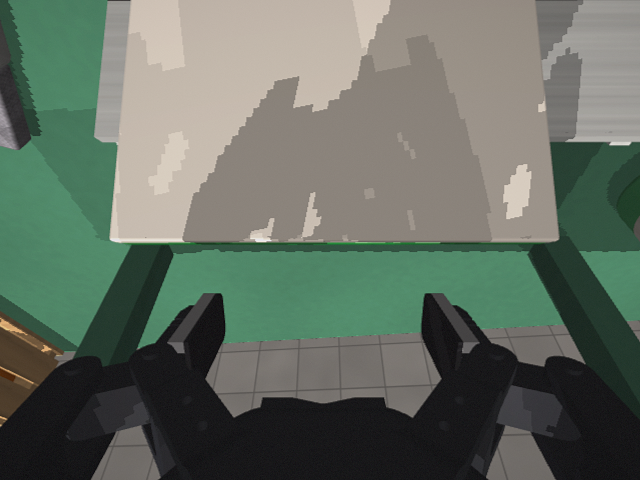

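>>> {"name": "servo_tool", "arguments": {"increments": [{"delta_pos": [0, 0, 10], "twist": [0, 0, 0]}, {"delta_pos": [1, 0, 20], "twist": [0, 0, 0]}, {"delta_pos": [2, 0, 30], "twist": [0, 0, 0]}, {"delta_pos": [3, 0, 34], "twist": [0, 0, 0]}, {"delta_pos": [3, 0, 34], "twist": [0, 0, 0]}]}}

```text
time: 9.05
ee_pos: [691.9, -47.9, 80.9]
eef_rot: [0.256, 0.058, 0.965, -0.015]
contact_force: [0.2, 0.1, -8.2]
grip_width: 85.5
```

Run:
```python
from h import *
where();im=snap('side','d12');
cv2.imwrite('pics/d12z.png',cv2.resize(im[90:290,200:420,::-1],None,fx=3,fy=3));
snap('wrist','w12')
```

```text
t 9.05 guard p [106.3 -24.8  80.9] lean 29.8 yaw -0.1 F [ 0.2  0.1 -8.2] w 85.5 q [ 0.15  0.63 -0.28  2.06  1.77  0.25 -0.3 ]
```

View pics/d12z.png

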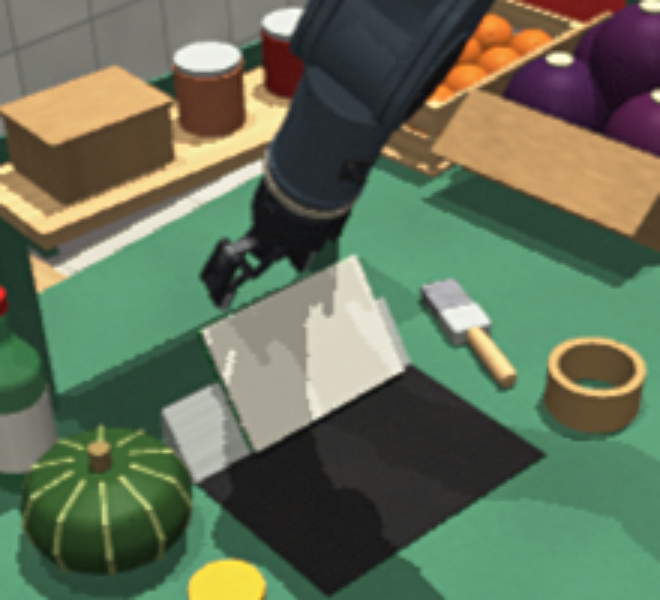

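View pics/w12.png

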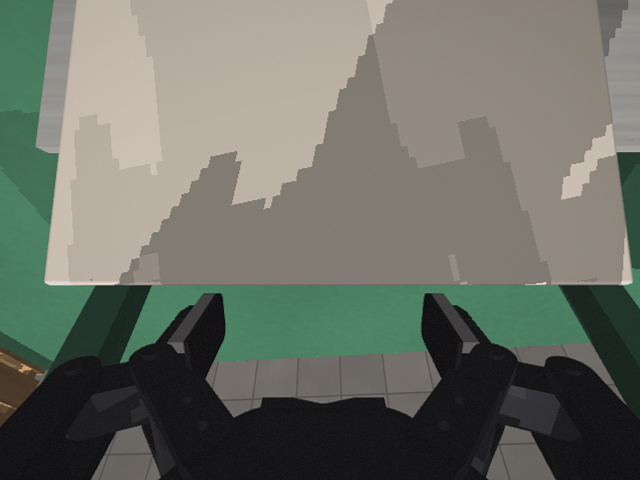

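>>> {"name": "servo_tool", "arguments": {"increments": [{"delta_pos": [5, 0, 0], "twist": [0, 0, 0]}, {"delta_pos": [9.5, 0, 0], "twist": [0, 0, 0]}, {"delta_pos": [12, 0, -4.5], "twist": [0, 0, 0]}, {"delta_pos": [14.2, 0, -9], "twist": [0, 0, 0]}, {"delta_pos": [17, 0, -13.5], "twist": [0, 0, 0]}, {"delta_pos": [20, 0, -18], "twist": [0, 0, 0]}, {"delta_pos": [20, 0, -18], "twist": [0, 0, 0]}]}}

```text
time: 9.85
ee_pos: [666.2, -44.6, 87.8]
eef_rot: [0.257, 0.058, 0.964, -0.016]
contact_force: [2.5, 0.4, -5.6]
grip_width: 85.4
```

Run:
```python
from h import *
where();im=snap('side','d13');
cv2.imwrite('pics/d13z.png',cv2.resize(im[90:290,200:420,::-1],None,fx=3,fy=3));
snap('wrist','w13')
im=snap('scene','s13')
cv2.imwrite('pics/s13z.png',cv2.resize(im[180:330,270:430,::-1],None,fx=4,fy=4))
```

```text
t 9.85 guard p [ 80.4 -24.5  87.8] lean 29.9 yaw -0.1 F [ 2.5  0.7 -5.6] w 85.4 q [ 0.19  0.6  -0.34  2.12  1.84  0.28 -0.38]
```

View pics/d13z.png

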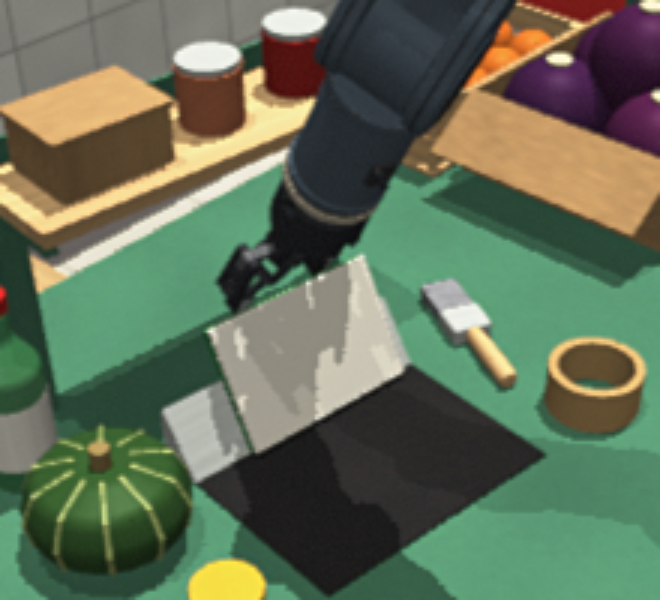

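View pics/w13.png

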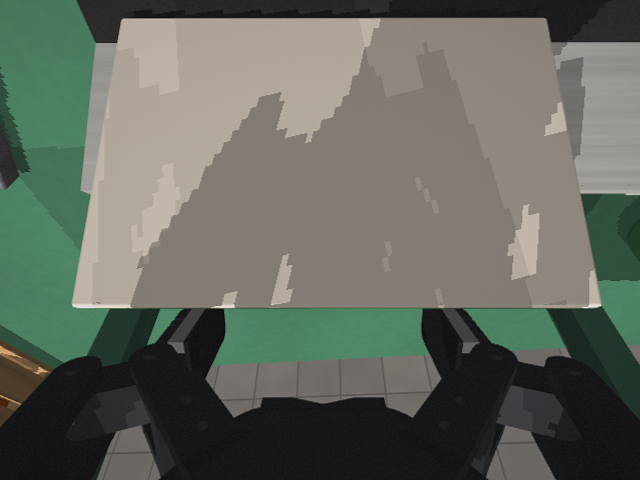

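View pics/s13z.png

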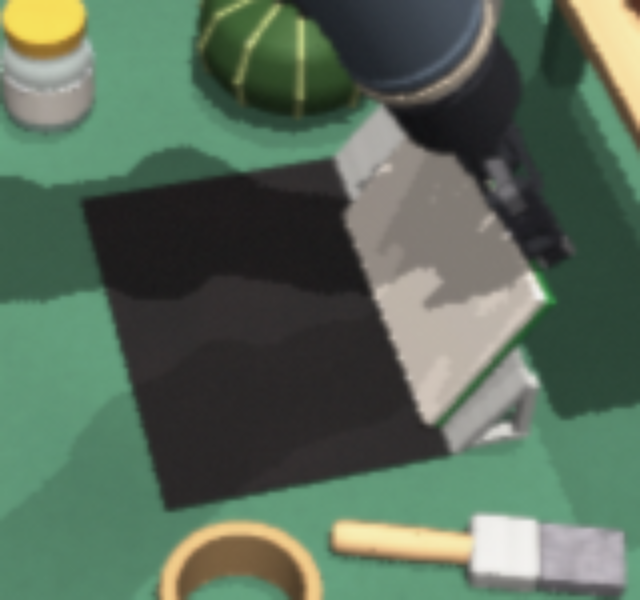

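>>> {"name": "servo_tool", "arguments": {"increments": [{"delta_pos": [3.4, 0, -4.2], "twist": [0, 0, 0]}, {"delta_pos": [6.7, 0, -8.5], "twist": [0, 0, 0]}, {"delta_pos": [10.3, 0, -12.3], "twist": [0, 0, 0]}, {"delta_pos": [13.8, 0, -16.1], "twist": [0, 0, 0]}, {"delta_pos": [17.5, 0, -19.7], "twist": [0, 0, 0]}, {"delta_pos": [21.2, 0, -23.2], "twist": [0, 0, 0]}, {"delta_pos": [25, 0, -26.4], "twist": [0, 0, 0]}, {"delta_pos": [25, 0, -26.4], "twist": [0, 0, 0]}]}}

```text
time: 10.8
ee_pos: [630.6, -40.4, 97.0]
eef_rot: [0.256, 0.058, 0.965, -0.015]
contact_force: [0.8, -0.5, -8.2]
grip_width: 85.5
```

Run:
```python
from h import *
where();im=snap('side','d14');
cv2.imwrite('pics/d14z.png',cv2.resize(im[90:290,200:420,::-1],None,fx=3,fy=3));
im=snap('scene','s14')
cv2.imwrite('pics/s14z.png',cv2.resize(im[180:330,270:430,::-1],None,fx=4,fy=4))
```

```text
t 10.8 guard p [ 44.5 -24.6  97. ] lean 29.7 yaw -0.1 F [ 0.9 -0.4 -8.2] w 85.5 q [ 0.22  0.55 -0.4   2.2   1.9   0.32 -0.45]
```

View pics/d14z.png

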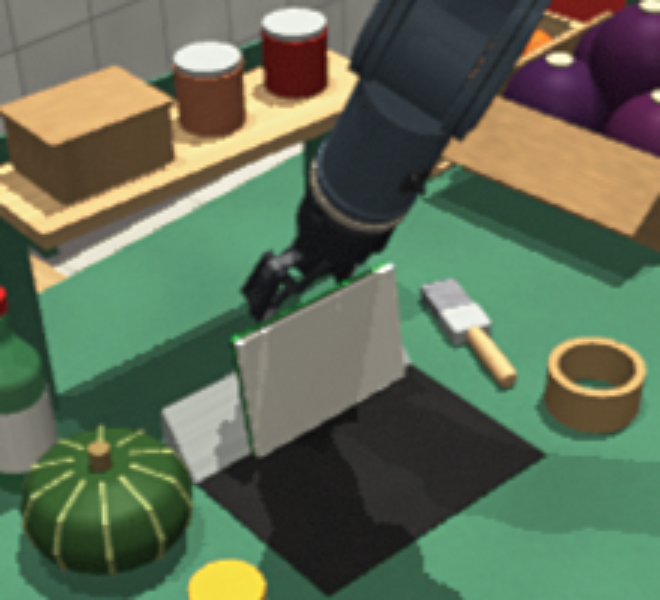

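View pics/s14z.png

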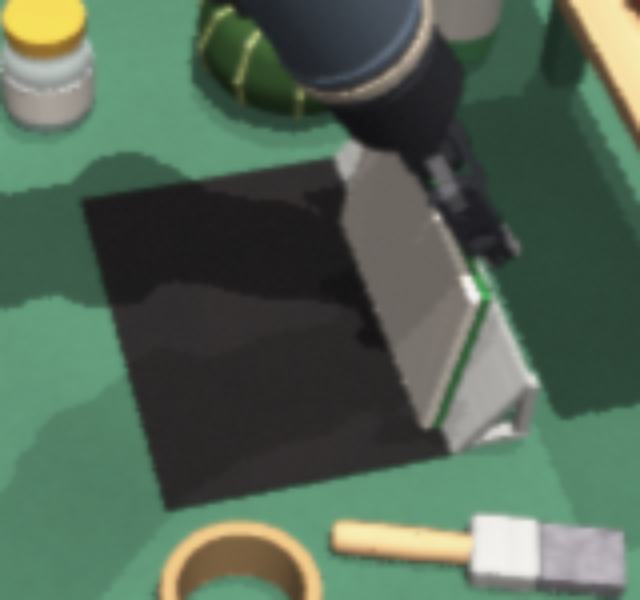

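>>> {"name": "servo_tool", "arguments": {"increments": [{"delta_pos": [5, 0, -4], "twist": [0, 0, 0]}, {"delta_pos": [10, 0, -8], "twist": [0, 0, 0]}, {"delta_pos": [15, 0, -11], "twist": [0, 0, 0]}, {"delta_pos": [20, 0, -14], "twist": [0, 0, 0]}, {"delta_pos": [25, 0, -17], "twist": [0, 0, 0]}, {"delta_pos": [29, 0, -19.5], "twist": [0, 0, 0]}, {"delta_pos": [33, 0, -21.5], "twist": [0, 0, 0]}, {"delta_pos": [36, 0, -23.5], "twist": [0, 0, 0]}]}}

```text
time: 11.7
ee_pos: [588.6, -35.2, 99.7]
eef_rot: [0.256, 0.058, 0.965, -0.015]
contact_force: [1.5, 0.4, -7.5]
grip_width: 85.8
```

Run:
```python
from h import *
where();im=snap('side','d15');
cv2.imwrite('pics/d15z.png',cv2.resize(im[90:290,200:420,::-1],None,fx=3,fy=3));
im=snap('scene','s15')
cv2.imwrite('pics/s15z.png',cv2.resize(im[180:330,270:430,::-1],None,fx=4,fy=4))
```

```text
t 11.7 guard p [  2.2 -24.4  99.7] lean 29.8 yaw -0.1 F [ 1.4  0.5 -7.5] w 85.8 q [ 0.27  0.52 -0.49  2.3   1.99  0.38 -0.58]
```

View pics/d15z.png

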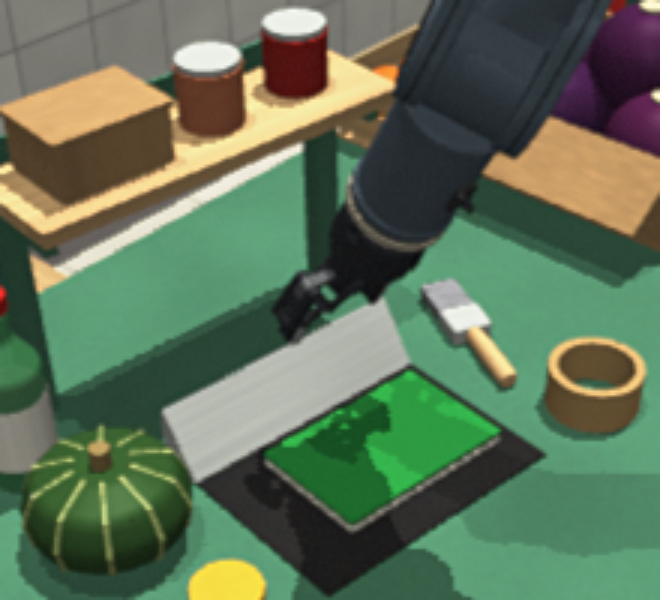

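View pics/s15z.png

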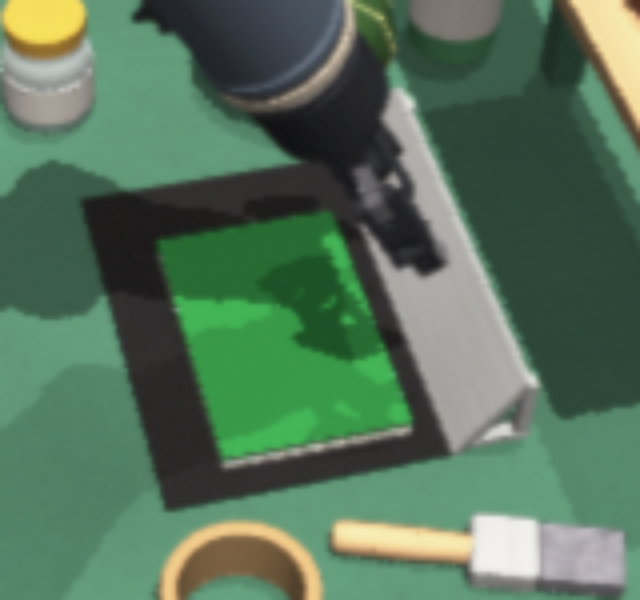

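Flipped with the green side up. In the scene crop, the board's top corners are at (158,241), (330,212), (412,428) and (222,460). I'll measure from those.

```bash
cat > meas.py <<'E'
from h import *
def meas(n,pts,z=17):
    C=cam(n);P=np.array([G.inv().apply(onz(C,p,z)-O) for p in pts]);
    e=P[0]-P[3]+P[1]-P[2]
    print(n,P[:,:2].round(1).tolist(),'ctr',P.mean(0).round(1),'yaw',np.degrees(np.arctan2(-e[0],e[1])).round(2),np.linalg.norm(np.roll(P,-1,0)-P,axis=1).round(1))
E
python3 - <<'E'
from meas import *
meas('scene',[(270+x/4,180+y/4) for x,y in [(158,241),(330,212),(412,428),(222,460)]])
meas('side',[(200+x/3,90+y/3) for x,y in [(350,522),(265,460),(410,366),(500,431)]])
E
```

```text
scene [[-140.1, 66.5], [-22.4, 65.9], [-23.3, -117.2], [-141.8, -113.8]] ctr [-81.9 -24.6  17. ] yaw -0.41 [117.7 183.1 118.5 180.4]
side [[-141.8, 70.0], [-32.7, 74.3], [-19.5, -114.2], [-144.0, -109.1]] ctr [-84.5 -19.7  17. ] yaw 1.72 [109.2 189.  124.7 179.1]
```

Run:
```python
from h import *
move(-60,-24,140,0);move(-182,-24,100,0)
```

```text
world [526.9 -27.4 140. ] zaxis [ 0.  0. -1.] dpos [33.9, 0.4, -65.8] twist [-0.0, 0.52, -0.001]
world [405.7 -13.  100. ] zaxis [ 0.  0. -1.] dpos [159.7, 0.3, -91.6] twist [-0.0, 0.52, -0.001]
```

>>> {"name": "servo_tool", "arguments": {"increments": [{"delta_pos": [6, 0, -12], "twist": [0, 0.08, 0]}, {"delta_pos": [12, 0, -24], "twist": [0, 0.17, 0]}, {"delta_pos": [18, 0, -36], "twist": [0, 0.26, 0]}, {"delta_pos": [24, 0, -48], "twist": [0, 0.35, 0]}, {"delta_pos": [30, 0, -58], "twist": [0, 0.44, 0]}, {"delta_pos": [34, 0, -66], "twist": [0, 0.52, 0]}, {"delta_pos": [54, 0, -70], "twist": [0, 0.52, 0]}, {"delta_pos": [75, 0, -75], "twist": [0, 0.52, 0]}]}}

```text
time: 12.6
ee_pos: [488.6, -22.0, 129.0]
eef_rot: [-0.001, 0.06, 0.998, 0.002]
contact_force: [0.6, -1.1, -8.6]
grip_width: 85.3
```

Run:
```python
from h import *
where();move(-182,-24,100,0)
```

```text
t 12.6 guard p [-98.6 -23.2 129. ] lean -0.1 yaw -0.1 F [ 0.7 -1.  -8.6] w 85.3 q [ 0.45  0.51 -0.71  2.03  0.47  0.77  0.91]
world [405.7 -13.  100. ] zaxis [ 0.  0. -1.] dpos [83.3, -1.1, 29.1] twist [0.004, -0.002, -0.001]
```

>>> {"name": "servo_tool", "arguments": {"increments": [{"delta_pos": [20, -1, 5], "twist": [0, 0, 0]}, {"delta_pos": [40, -1, 12], "twist": [0, 0, 0]}, {"delta_pos": [60, -1, 24], "twist": [0, 0, 0]}, {"delta_pos": [75, -1, 40], "twist": [0, 0, 0]}, {"delta_pos": [80, -1, 60], "twist": [0, 0, 0]}, {"delta_pos": [80, -1, 80], "twist": [0, 0, 0]}, {"delta_pos": [80, -1, 90], "twist": [0, 0, 0]}, {"delta_pos": [80, -1, 90], "twist": [0, 0, 0]}]}}

```text
time: 13.4
ee_pos: [407.3, -14.3, 36.7]
eef_rot: [-0.001, 0.06, 0.998, -0.0]
contact_force: [1.0, 0.2, -7.7]
grip_width: 85.0
```

Run:
```python
from h import *
where();snap('wrist','w16');move(-180,-24,-4,0)
```

```text
t 13.4 guard p [-180.3  -25.1   36.7] lean -0.1 yaw -0.0 F [ 0.9  0.4 -7.7] w 85.0 q [ 0.28  0.56 -0.52  2.32  0.71  0.42  0.62]
world [407.7 -13.2  -4. ] zaxis [ 0.  0. -1.] dpos [0.0, 1.1, 41.3] twist [-0.0, -0.001, -0.001]
```

View pics/w16.png

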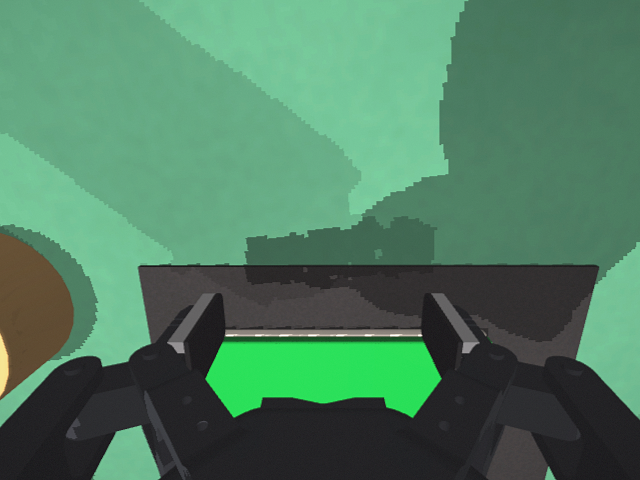

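>>> {"name": "servo_tool", "arguments": {"increments": [{"delta_pos": [0, 0, 12], "twist": [0, 0, 0]}, {"delta_pos": [0, 0, 24], "twist": [0, 0, 0]}, {"delta_pos": [0, 0, 35], "twist": [0, 0, 0]}, {"delta_pos": [0, 0, 41], "twist": [0, 0, 0]}, {"delta_pos": [0, 0, 41], "twist": [0, 0, 0]}]}}

```text
time: 13.95
ee_pos: [408.0, -14.4, -3.4]
eef_rot: [-0.0, 0.06, 0.998, -0.0]
contact_force: [1.1, -0.2, -7.2]
grip_width: 85.5
```

Run:
```python
from h import *
where();im=snap('wrist','w17')
C=cam('wrist')
cv2.imwrite('pics/w17z.png',cv2.resize(im[220:400,120:520,::-1],None,fx=2,fy=2))
```

```text
t 13.95 guard p [-179.6  -25.1   -3.4] lean -0.0 yaw -0.1 F [ 1.1 -0.  -7.2] w 85.5 q [ 0.17  0.63 -0.37  2.35  0.86  0.29  0.49]
```

View pics/w17z.png

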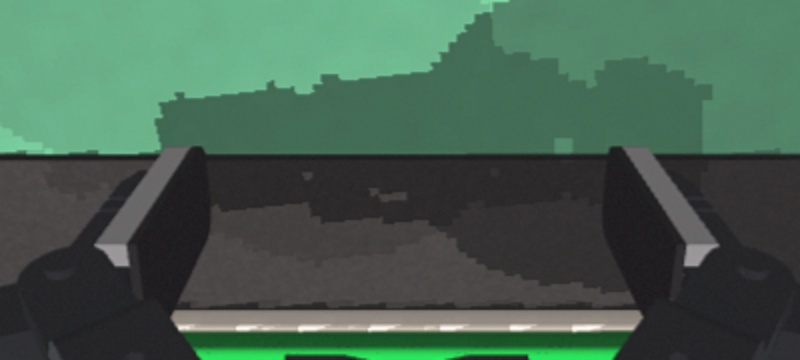

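Run:
```python
from h import *
C=cam('wrist')
for p,z in [((320,385.5),17),((320,374.5),3),((320,298),3)]: print(G.inv().apply(onz(C,p,z)-O).round(1))
```

```text
[-146.2  -25.6   17. ]
[-140.4  -25.7    3. ]
[-181.3  -25.6    3. ]
```

>>> {"name": "servo_tool", "arguments": {"increments": [{"delta_pos": [-8, 0, 0], "twist": [0, 0, 0]}, {"delta_pos": [-16, 0, 0], "twist": [0, 0, 0]}, {"delta_pos": [-23, 0, 0], "twist": [0, 0, 0]}, {"delta_pos": [-29, 0, 0], "twist": [0, 0, 0]}, {"delta_pos": [-34, 0, 0], "twist": [0, 0, 0]}, {"delta_pos": [-38, 0, 0], "twist": [0, 0, 0]}, {"delta_pos": [-41, 0, 0], "twist": [0, 0, 0]}, {"delta_pos": [-42, 0, 0], "twist": [0, 0, 0]}]}}

```text
time: 14.8
ee_pos: [449.6, -19.5, -3.5]
eef_rot: [-0.0, 0.06, 0.998, 0.0]
contact_force: [-1.0, 0.4, -6.8]
grip_width: 86.0
```

>>> {"name": "servo_tool", "arguments": {"increments": [{"delta_pos": [10, 0, 0], "twist": [0, 0, 0]}, {"delta_pos": [25, 0, 0], "twist": [0, 0, 0]}, {"delta_pos": [35, 0, -15], "twist": [0, 0, 0]}, {"delta_pos": [35, 0, -50], "twist": [0, 0, 0]}, {"delta_pos": [35, 0, -90], "twist": [0, 0, 0]}, {"delta_pos": [20, 0, -130], "twist": [0, 0, 0]}, {"delta_pos": [0, 0, -160], "twist": [0, 0, 0]}, {"delta_pos": [0, 0, -180], "twist": [0, 0, 0]}]}}

```text
time: 15.6
ee_pos: [451.9, -19.6, 178.9]
eef_rot: [0.002, 0.06, 0.998, 0.0]
contact_force: [1.0, -0.1, -6.9]
grip_width: 85.5
```

Run:
```python
from h import *
where();snap('wrist','w18');im=snap('scene','s18')
cv2.imwrite('pics/s18z.png',cv2.resize(im[180:330,270:430,::-1],None,fx=4,fy=4))
```

```text
t 15.6 guard p [-135.4  -25.1  178.9] lean 0.3 yaw -0.1 F [ 1.   0.  -6.9] w 85.5 q [ 0.53  0.39 -0.8   2.06  0.38  0.84  0.96]
```

View pics/w18.png

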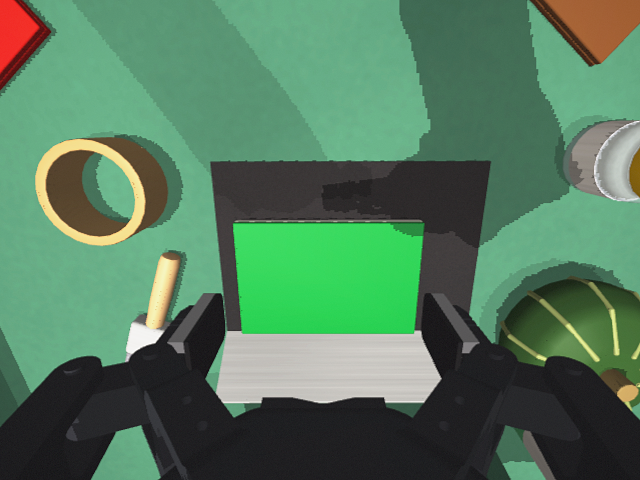

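View pics/s18z.png

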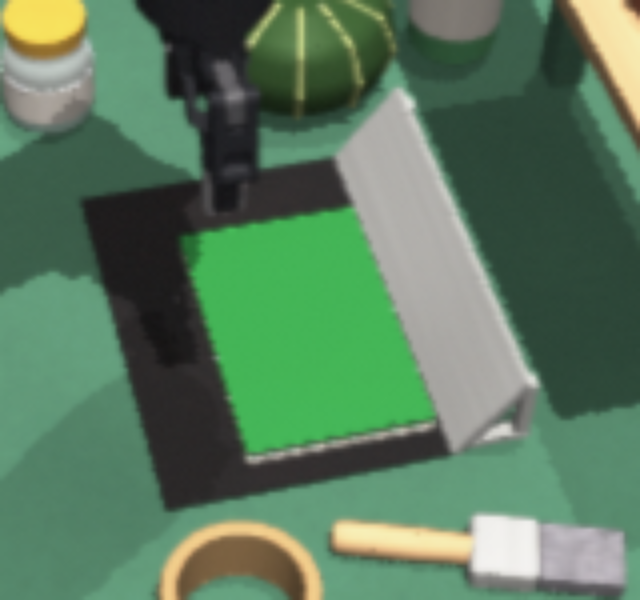

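Run:
```python
from meas import *
meas('scene',[(270+x/4,180+y/4) for x,y in [(183,238),(355,207),(437,423),(248,457)]])
meas('wrist',[(423,222),(414,334),(243,334),(234,222)])
```

```text
scene [[-123.5, 65.4], [-4.8, 66.5], [-7.3, -117.1], [-126.1, -115.3]] ctr [-65.4 -25.1  17. ] yaw -0.8 [118.7 183.6 118.8 180.7]
wrist [[-127.2, 68.6], [-7.0, 69.6], [-7.3, -107.5], [-127.6, -107.1]] ctr [-67.3 -19.1  17. ] yaw -0.1 [120.2 177.1 120.3 175.7]
```

Run:
```python
from h import *
where();print(job.hand_in())
```

```text
t 15.7 guard p [-136.6  -25.1  178.5] lean 0.3 yaw -0.1 F [-0.6  0.1 -8.6] w 84.9 q [ 0.53  0.39 -0.8   2.06  0.38  0.84  0.96]
the job is handed in; nothing more can be done
None
```

The board is turned over: it lies green side up on the black mat, and I handed the job in at 15.7 s of the 48 s allowed. The hand-in reports no verdict.

I pushed the board up the guard with the open fingers until it leaned there flat. I then hooked its top edge from behind with the tool leaned 30° and tipped it towards the robot. The fall left its centre about 82 mm from the guard's foot, right at the 82 mm limit, so I pushed it about 16 mm back towards the guard and lifted the arm clear.

| Check after the last push | Scene camera | Wrist camera | Limit |
|---|---|---|---|
| Centre, distance from the foot (mm) | 65.4 | 67.3 | 50 to 82 |
| Centre, sideways from the guard's middle (mm) | -25.1 | -19.1 | ±40 |
| Angle to the foot of the guard (degrees) | -0.8 | -0.1 | ±7 |

- **Disagreements:** the two cameras differ by about 6 mm sideways. An earlier side-camera fit, taken just after the fall, was poorer: its edge lengths were up to 11 mm off. All the readings from the last check are inside the limits.
- **Surroundings:** at the end the gripper was about 180 mm above the bench, touching nothing. The last pictures show the squash, jar, tape and brush where they were. I never touched the bottle, but it was only partly in view in the final pictures.

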